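# Take the fence stop off its T-track and park it on the dowels

## Task

Slide the orange fence stop along its T-track and out at the open end, then lay it flat on its broad side on the green mat and let go of it. Take it up again and lower it, lying flat, over both dowels of the blue parking plate without forcing it, until it is fully home, then let go. Leave the other things on the bench where they are.

Things in the scene. Friction and masses are not known exactly. Their poses are not given: they have to be found in the camera images.
- t_track: T-track fixed on the bench: aluminium bar 54 (x) x 170 (y) x 21 (z) mm. Origin: centre of its underside; y along the track, z up. The T-slot runs along y at x = 0: floor 6 mm up, channel 29 mm wide and 10 high, above it lips 5 thick with a 15 mm gap. The +y end is shut by a red cap 58 mm wide and 24 high; the -y end is open.
- track_mouth (a point): Middle of the track's open end, on the slot floor: (0, -85, 6 mm) in the track's frame, same axes. The stop cannot be lifted out until its whole foot is past this end: its origin more than 38 mm beyond it along -y.
- fence_stop: Fence stop, 0.22 to 0.35 kg. Origin: centre of the foot's underside; z from foot to top, y along its length, x through its thickness. Steel T-foot 26 (x) x 76 (y) x 8 mm (z 0 to 8), steel neck 12 mm wide (z 8 to 16), orange block 28 (x) x 80 (y) x 46 mm (z 16 to 62). Two 14.5 mm holes with 2 mm chamfers go right through it along x, at y = -25 and +25, z = 39 mm.
- stop_mid (a point): Centre of the fence stop's orange block, midway between the two holes: at (0, 0, 39 mm) in the fence stop's frame, same axes.
- stop_top (a point): Middle of the fence stop's top, at (0, 0, 62 mm) in its frame. At the start the stop stands upright with its foot in the slot, y along the track, and slides freely. Set down upright it stands on its foot; when its top is pushed sideways (along x) it tips onto its broad side. Lying, it is 28 mm high, and can be gripped across the 62 mm from top to foot.
- park_plate: Parking plate fixed on the bench: blue plate 60 (x) x 96 (y) x 8 mm (z). Origin: centre of its underside, z up. Two upright steel dowels 12 mm thick at x = 0, y = -25 and +25 mm stand 26 mm above the plate's top; their upper 7 mm taper to 6 mm. The plate and the green mat may change places.
- park_seat (a point): Where the centre of the orange block must come: 14 mm above the middle of the parking plate's top (22 mm above the bench), same axes as the plate. The stop lies with its y along the plate's y, either way round and either broad side up.
- green_mat: Green mat fixed on the bench, 110 x 110 x 2 mm, where the stop is laid down. Origin: centre of its underside, z up.
- coupling: Bystander: loose black pipe coupling 54 x 54 x 60 mm; origin at the centre of its underside.
- tee: Bystander: loose grey pipe tee 67 x 92 x 42 mm; origin at the centre of its underside.

How it is judged (in metres and radians):
On the way, in this order (a step that is already met when the one before it is completed fails the run):
1. the fence stop has been slid out past the open end of the T-track (y of fence_stop in the frame of t_track below -0.123 m), for 0.1 s.
2. the fence stop lies flat on its broad side on the green mat, let go and at rest (angle between the x axis of fence_stop and the z axis of green_mat, either way round below 0.15 rad and horizontal distance between stop_mid and green_mat below 0.07 m and height (world z) of stop_mid below 0.022 m and linear speed of fence_stop below 0.02 m/s and contact force between the fingers and fence_stop below 0.1 N), for 0.2 s.
At the end, for the whole second after the job is handed in: The fence stop lies flat and at rest on the parking plate with both dowels in its holes, let go: block centre within 4 mm sideways and 3 mm in height of its seat, within 0.06 rad of flat and 0.08 rad of the plate's direction (horizontal distance between stop_mid and park_seat below 0.004 m and z of stop_mid in the frame of park_seat between -0.003 and 0.003 m and angle between the y axis of fence_stop and the y axis of park_plate, either way round below 0.08 rad and angle between the x axis of fence_stop and the z axis of park_plate, either way round below 0.06 rad and linear speed of fence_stop below 0.01 m/s and contact force between the fingers and fence_stop below 0.1 N); the robot touches nothing.
It fails at once if the fence stop is forced or dropped onto the parking plate (more than 60 N between them) (contact force between fence_stop and park_plate above 60 N).
It fails at once if a bystander (coupling or tee) is moved more than 20 mm (distance of any of coupling, tee from where it was at the start of the episode above 0.02 m).
It also fails if it takes over 64 s, if anything falls off the work surface, if the arm or the gripper's body presses on something with over 40 N, if the wrist force passes 120 N, or if a joint passes its speed limit or range.

## Robot

A 6-joint arm with a two-finger parallel gripper is mounted at the origin on the work surface; the furniture and walls round the work are solid. World frame = base frame: x ahead of the robot, y to its left, z up, the work surface at z = 0. Lengths are in mm, angles in degrees, forces in N, time in s.
With the tool pointing down it reaches from about 350 to 725 mm from the base axis. Payload 4.3 kg.
Tool frame: the origin (TCP) lies midway between the tips of the shut fingers; the grasp point (between the pads) lies 19 mm behind it; z points along the fingers, x is the direction in which the jaws open and shut, and the axes are right-handed (so a half turn about z gives the same grasp; the last joint's range is limited). The gripper opens to 85 mm and grips with 20 to 120 N. Pads are 22 mm wide; open, the fingers measure 114 mm over their backs; the gripper's body (76 mm by 85 mm) begins 54 mm behind the grasp point. The pads swing forward as they close: fully open they stand 13 mm farther back than shut.
Start: joints at [66.618, 21.618, 4.641, 73.018, 0, 83.68], TCP at [168.722, 549.727, 231.329] pointing down, gripper open.
Joint ranges: [-156.06, 156.06], [-48.1, 94.91], [-58.44, 69.94], [-101.28, 121.22], [-78.64, 73.56], [-180, 180]. Speed limits (degrees/s): [147.25, 147.25, 180, 180, 180, 180].

## Interface

Orientations are given as a 3x3 rotation matrix whose columns are the frame's x, y, z axes.
In Python, from rig import ctrl gives the robot as it stands. Calls block until the motion is done:
- ctrl.goto(position, orientation): joint-space move of the TCP to a pose.
- ctrl.move_straight(position, rot=None, max_speed=150, stop_force=None): straight line of the TCP; rot=None keeps the orientation; max_speed is the mean speed in mm/s. With stop_force (N) it stops when the force on the tool has changed by that much, and returns True; else False.
- ctrl.movej(angles): joint-space move.
- ctrl.set_gripper(opening): opening from 0.0 (shut) to 1.0 (fully open); the grip force is fixed at half the most; returns when the fingers have stopped.
- ctrl.dwell(seconds).
- ctrl.ik(position, orientation): joint angles nearest the present ones, or None.
- ctrl.observe(): the state.
- ctrl.camera(name): name is "scene" or "top" or "wrist"; returns a dict with "frame" (480x640x3 uint8, blue, green, red), "fx", "fy", "cx", "cy" (pixels), "dist_coeffs" ([k1, k2, p1, p2, k3] as OpenCV has them; the pictures are not rectified), "view" (4x4, takes a point from world to camera coordinates). Camera axes: x right, y down, z forward; pixel columns grow to the right and rows downward; lengths in mm; the calibration is good to about 2 mm. A picture is of the moment at which its call begins. There is no depth.
A pose or a line that the arm cannot do raises ctrl.MotionError and nothing moves.
- ctrl.sign_off(): hands the job in, once; it reports no verdict.
Trained networks look in a picture, given as the dict that the camera call returned (one of the last four; its "shot" number tells which), for a name from the list of things; names that differ only in an ending like _2 or _b are one class to them, and where a whole thing is asked for, a point or a joint stands for the part that bears it (a point fixed in the world has none). Each returns a list of dicts, best first, with "confidence" (0 to 1); they miss things now and then, are a little off and sometimes report something else, mostly with a low value. They report only what shows in the picture. A call takes as long as a camera call.
- ctrl.boxes_of(picture, thing): "centre" ([x, y, z] in mm, in world coordinates, good to about 4 mm: the middle of the surface that is visible of it).
- ctrl.masks_of(picture, thing): "mask" (480x640 bool, what is visible of it).
The state is a dict: "time": time; "joint_positions": joint angles; "qvel": joint speeds; "tau": joint torques, N m; "position": TCP position; "tool_rot": TCP orientation; "contact_force": force on the tool from outside, world axes, zero at the start; "ft_torque": the same for the moment, N m; "grip_width": opening from 0.0 (shut) to 1.0 (fully open).
Only numpy, scipy, OpenCV 4.12 (cv2) and the standard library are available. Lean on these libraries where they do the work, as an engineer would, in place of code of your own. Each camera call takes 0.05 s, during which the arm holds its last target.

## Working session

There is one attempt and no reset: what is moved stays moved. The work goes in short steps, each a Python script; the robot and the scene stay as the last script left them, time stands still between calls to the robot, and variables do not carry over. Pictures are saved under pics/ and viewed, and the job is handed in when it is done.

```bash
ls; mkdir -p pics
python3 - <<'E'
from rig import ctrl
import cv2
for n in ["scene","top","wrist"]:
    p=ctrl.camera(n); cv2.imwrite(f"pics/a_{n}.png",p["frame"])
    print(n,p["fx"],p["dist_coeffs"],p["view"])
    if n!="wrist":
        for t in ["fence_stop","t_track","park_plate","green_mat","coupling","tee"]:
            print(t,[(b["centre"],round(b["confidence"],2)) for b in ctrl.boxes_of(p,t)][:2])
s=ctrl.observe();print(s)
E
```

```text
pics
scene 448.50536998380227 [-0.09098088  0.          0.          0.          0.        ] [[ 8.91390004e-01 -4.52696088e-01  2.21384787e-02 -3.98164355e+02]
 [-2.55116569e-01 -5.41516304e-01 -8.01046583e-01  2.78995205e+02]
 [ 3.74619002e-01  7.08397024e-01 -5.98192494e-01  5.76724440e+02]
 [ 0.00000000e+00  0.00000000e+00  0.00000000e+00  1.00000000e+00]]
fence_stop [([580.4, 206.1, 54.6], 0.88)]
t_track [([575.7, 176.1, 21.3], 0.85)]
park_plate [([449.2, 158.7, 9.7], 0.62)]
green_mat [([462.6, 281.0, 2.0], 0.74)]
coupling [([472.9, 405.9, 45.3], 0.76)]
tee [([592.6, -106.8, 36.2], 0.91)]
top 600.1793109548292 [-0.1350397  0.         0.         0.         0.       ] [[-2.26564722e-03 -9.99651691e-01  2.62937769e-02  1.48593019e+02]
 [-9.80676515e-01 -2.92259493e-03 -1.95614499e-01  5.44816462e+02]
 [ 1.95623211e-01 -2.62288829e-02 -9.80328315e-01  1.01256421e+03]
 [ 0.00000000e+00  0.00000000e+00  0.00000000e+00  1.00000000e+00]]
fence_stop [([583.7, 220.5, 70.9], 0.85), ([585.1, 202.1, 24.5], 0.56)]
t_track [([578.5, 198.2, 21.7], 0.7)]
park_plate [([470.0, 143.4, 6.2], 0.92)]
gr
[... 594 characters left out ...]
30194236e+01,
       -7.21456071e-04,  8.36810274e+01]), 'qvel': array([-0.01485213,  0.03408744,  0.03014304,  0.0759318 ,  0.00587088,
        0.01772497]), 'tau': array([-1.43101941e-03, -4.63428998e+01,  2.70118582e+01,  9.80605319e-05,
       -3.52213274e-04,  8.20000707e-06]), 'position': array([168.71971651, 549.75335227, 231.36999698]), 'tool_rot': array([[ 2.93399345e-01,  9.55989968e-01,  7.61393163e-05],
       [ 9.55989958e-01, -2.93399353e-01,  1.44381136e-04],
       [ 1.60366144e-04,  3.04270910e-05, -9.99999987e-01]]), 'contact_force': array([-0.76976524,  0.30478638, -0.48544476]), 'ft_torque': array([-0.0334632 ,  0.00042995,  0.03527988]), 'grip_width': 1.0006491965409214}
```

View pics/a_scene.png

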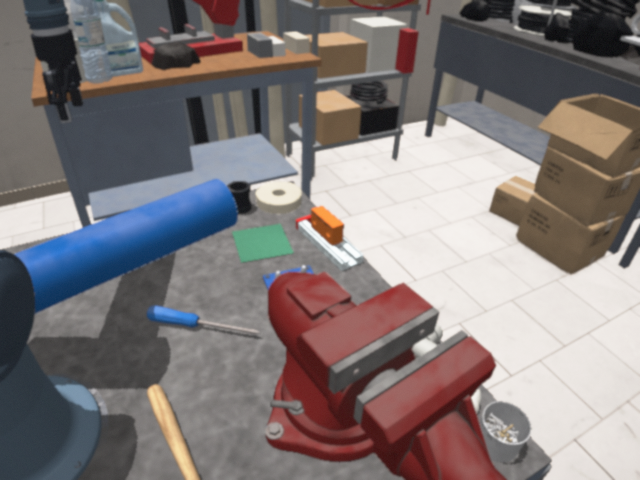

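View pics/a_top.png

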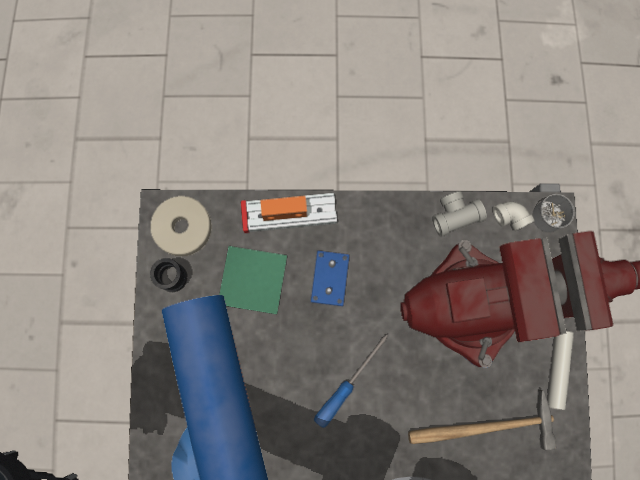

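```bash
cat > h.py <<'E'
from rig import ctrl
import cv2, numpy as np
def R(yaw):  # tool down, jaw axis at yaw deg
    c,s=np.cos(np.radians(yaw)),np.sin(np.radians(yaw))
    x=np.array([c,s,0]);z=np.array([0,0,-1.]);return np.stack([x,np.cross(z,x),z],1)
def rays(p,uv):
    K=np.array([[p["fx"],0,p["cx"]],[0,p["fy"],p["cy"]],[0,0,1]])
    n=cv2.undistortPoints(np.array(uv,float).reshape(-1,1,2),K,np.array(p["dist_coeffs"])).reshape(-1,2)
    V=np.array(p["view"]);Rm=V[:3,:3];C=-Rm.T@V[:3,3]
    d=np.c_[n,np.ones(len(n))]@Rm
    return C,d/np.linalg.norm(d,axis=1)[:,None]
def onplane(p,uv,z):
    C,d=rays(p,uv); t=(z-C[2])/d[:,2]; return C+d*t[:,None]
def tri(obs): # [(p,uv)...] one pt each
    A=np.zeros((3,3));b=np.zeros(3);L=[]
    for p,uv in obs:
        C,d=rays(p,[uv]);d=d[0];M=np.eye(3)-np.outer(d,d);A+=M;b+=M@C;L.append((C,M))
    X=np.linalg.solve(A,b);return X,[round(float(np.linalg.norm(M@(X-C))),1) for C,M in L]
def proj(p,X):
    V=np.array(p["view"]);K=np.array([[p["fx"],0,p["cx"]],[0,p["fy"],p["cy"]],[0,0,1]])
    return cv2.projectPoints(np.array(X,float).reshape(-1,1,3),cv2.Rodrigues(V[:3,:3])[0],V[:3,3],K,np.array(p["dist_coeffs"]))[0].reshape(-1,2)
import pickle
def snap(n,name):
    p=ctrl.camera(n);cv2.imwrite(f"pics/{name}.png",p["frame"]);pickle.dump(p,open(f"pics/{name}.pkl","wb"));return p
def load(name): return pickle.load(open(f"pics/{name}.pkl","rb"))
E
python3 - <<'E'
from h import *
for i,pos in enumerate([[500,270,300],[500,170,300]]):
    ctrl.goto(pos,R(0))
    s=ctrl.observe();print(s["time"],s["joint_positions"].round(1),s["position"].round(1))
    p=snap("wrist",f"b{i}")
    for t in ["fence_stop","t_track","park_plate","green_mat","coupling","tee"]:
        print(t,[(np.round(b["centre"],1),round(b["confidence"],2)) for b in ctrl.boxes_of(p,t)][:2])
E
```

```text
2.3667 [ 22.1  20.6  13.2  82.6   0.  112. ] [499.4 270.8 299.8]
fence_stop [(array([589.1, 229.5,  67.3]), 0.55)]
t_track [(array([580. , 250.7,  21.8]), 0.93)]
park_plate [(array([473.2, 141.1,   7.4]), 0.71), (array([584. , 252.3,  20.6]), 0.39)]
green_mat [(array([470.7, 281.2,  -1.2]), 0.6)]
coupling [(array([474.9, 413.5,  64.5]), 0.71), (array([576.5, 254.3,  21.1]), 0.27)]
tee [(array([581.6, -67.2,  28.4]), 0.86)]
3.2 [ 11.8  15.6   6.3  80.7   0.  101.9] [500.  169.3 300.2]
fence_stop [(array([587.7, 222. ,  65.8]), 0.67)]
t_track [(array([580.8, 232. ,  21.8]), 0.66), (array([587.5, 223.9,  69. ]), 0.17)]
park_plate []
green_mat [(array([468.5, 281.9,  -0.9]), 0.58), (array([580.3, 232.2,  20.9]), 0.49)]
coupling []
tee [(array([584.1, -79.5,  35.1]), 0.77)]
```

View pics/b0.png

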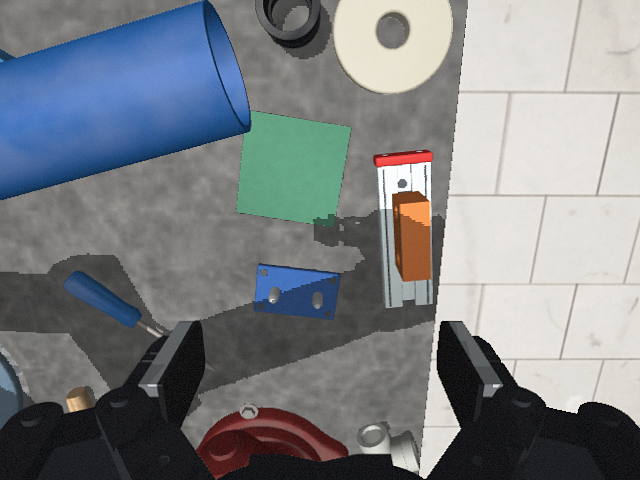

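View pics/b1.png

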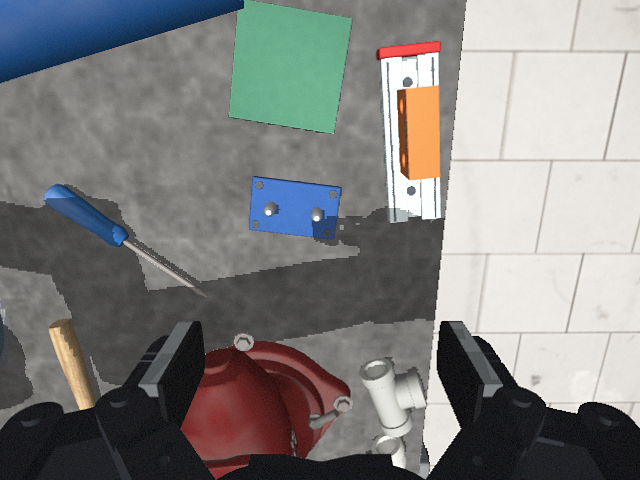

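Run:
```python
from h import *
a=snap("scene","c_scene");b=snap("top","c_top");w=load("b0");w1=load("b1")
cv2.imwrite("pics/c_both.png",np.hstack([a["frame"],b["frame"]])[::1,::1][:, :] if 0 else cv2.resize(np.hstack([a["frame"],b["frame"]]),(800,300)))
print(tri([(a,(222,203)),(b,(195,300))]))
print(tri([(a,(222,203)),(w,(228,68))]))
```

```text
(array([421.01593914, 375.24487059,  59.07534617]), [5.3, 5.3])
(array([417.11052694, 379.4676838 ,  56.67377471]), [0.5, 0.5])
```

View pics/c_both.png

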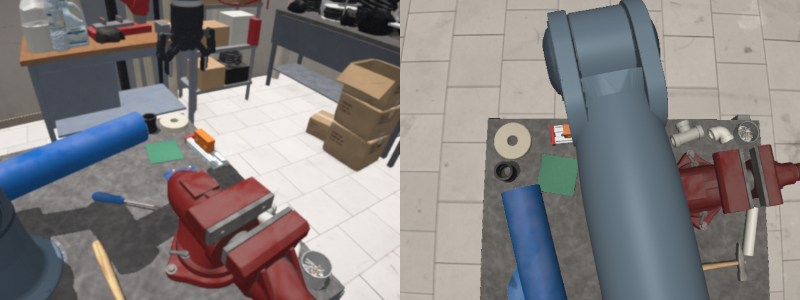

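Run:
```python
from h import *
def crop(n,x,y,w,h,k):
    f=load(n)["frame"][y:y+h,x:x+w]; return cv2.resize(f,None,fx=k,fy=k,interpolation=cv2.INTER_CUBIC)
A=crop("b0",230,140,220,180,3.4);B=crop("b1",230,30,220,220,2.7)
cv2.imwrite("pics/d0.png",A);cv2.imwrite("pics/d1.png",B)
```

```text
(no output)
```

View pics/d0.png

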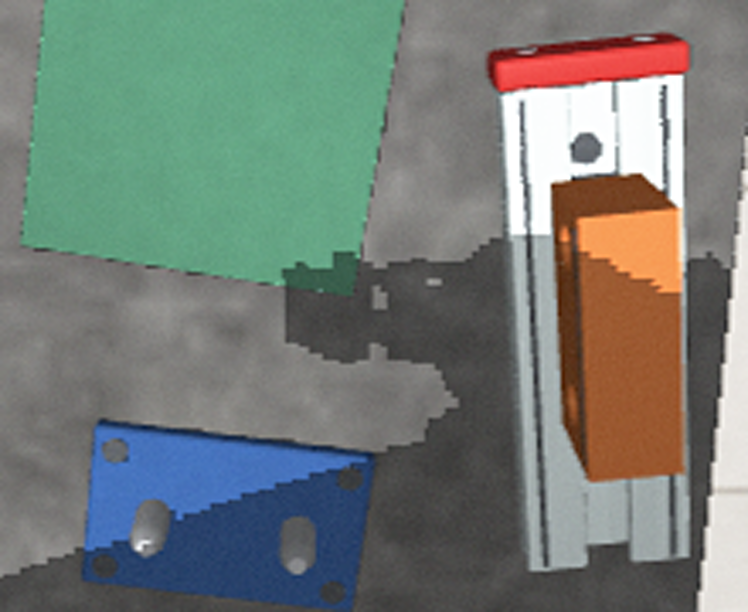

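View pics/d1.png

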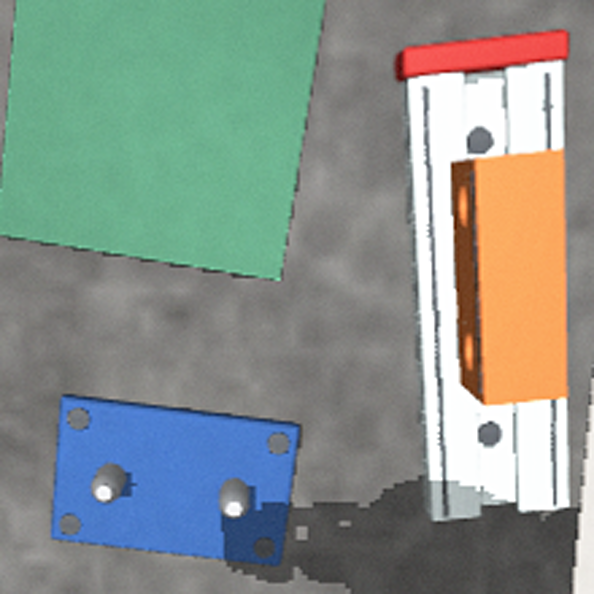

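Run:
```python
from h import *
a=load("b0");b=load("b1")
f0=lambda q:(230+(q[0]+.5)/3.4-.5,140+(q[1]+.5)/3.4-.5); f1=lambda q:(230+(q[0]+.5)/2.7-.5,30+(q[1]+.5)/2.7-.5)
P={"stop":[((576,217),(475,160)),((679,207),(564,151)),((684,472),(567,396)),((588,481),(484,404))],
"plate":[((97,421),(63,397)),((374,455),(301,426)),((354,609),(281,565)),((82,579),(51,538))],
"screws":[((115,450),(79,419)),((350,478),(279,443)),((333,592),(263,547)),((104,566),(69,525))],
"dowel":[((147,546),(104,493)),((297,566),(233,510))],
"track":[((529,571),(434,519)),((690,555),(568,507))]}
for k,l in P.items():
    for z in [(68 if k=="stop" else 8 if k in("plate","screws") else 34 if k=="dowel" else 21)]:
        o=[]
        for q0,q1 in l:
            X,e=tri([(a,f0(q0)),(b,f1(q1))]);A=onplane(a,[f0(q0)],z)[0];B=onplane(b,[f1(q1)],z)[0]
            o.append((A+B)/2);print(k,X.round(1),e,A.round(1)[:2],B.round(1)[:2])
        o=np.array(o);print(" mean",o.mean(0).round(1), "sides",[ (np.linalg.norm(o[i]-o[i-1]).round(1), np.degrees(np.arctan2(*(o[i]-o[i-1])[1::-1])).round(1)) for i in range(len(o))])
```

```text
stop [573.1 260.6  64.9] [0.2, 0.2] [572.3 261.3] [572.7 260.5]
stop [601.7 263.3  64.3] [0.2, 0.2] [600.5 264.2] [600.9 263.2]
stop [608.7 185.2  69.1] [0.0, 0.0] [609.  184.7] [609. 185.]
stop [580.6 182.6  69.9] [0.0, 0.0] [581.  181.7] [580.9 182.2]
 mean [590.8 222.9  68. ] sides [(np.float64(79.4), np.float64(96.1)), (np.float64(28.3), np.float64(5.8)), (np.float64(79.3), np.float64(-84.0)), (np.float64(28.2), np.float64(-174.2))]
plate [4.264e+02 1.726e+02 1.000e-01] [0.0, 0.0] [427.7 175.9] [427.6 174. ]
plate [521.7 161.2   2.1] [0.4, 0.4] [521.  163.8] [521.7 162.4]
plate [514.8 103.1   5.1] [0.4, 0.4] [515.1 104.7] [514.4 104. ]
plate [419.3 115.3   6.2] [0.0, 0.0] [419.7 116.2] [419.6 115.8]
 mean [470.8 139.6   8. ] sides [(np.float64(59.5), np.float64(82.3)), (np.float64(94.4), np.float64(-7.2)), (np.float64(59.1), np.float64(-96.5)), (np.float64(95.8), np.float64(173.0))]
screws [433.4 165.2   7.8] [0.1, 0.1] [433.3 165.3] [433.5 165.3]
screws [513.  155.8   9.3] [0.0, 0.0] [513.  155.2] [513.  155.5]
screws [507.2 112.5   9.9] [0.4, 0.4] [507.6 111.4] [506.9 111.9]
screws [427.5 121.5   8.2] [0.2, 0.2] [427.6 121.3] [427.3 121.4]
 mean [470.3 138.4   8. ] sides [(np.float64(44.3), np.float64(82.3)), (np.float64(80.2), np.float64(-7.1)), (np.float64(44.1), np.float64(-97.5)), (np.float64(80.3), np.float64(173.1))]
dowel [445.6 141.2  31.4] [0.3, 0.3] [446.2 142.5] [445.6 141.9]
dowel [495.  134.7  32.7] [0.2, 0.2] [495.2 135.4] [494.8 135.1]
 mean [470.5 138.7  34. ] sides [(np.float64(49.6), np.float64(172.0)), (np.float64(49.6), np.float64(-8.0))]
track [573.4 128.8  24.6] [0.4, 0.4] [573.6 126.9] [574.4 127.7]
track [628.1 132.1  19. ] [0.2, 0.2] [627.7 133.1] [627.2 132.6]
 mean [600.7 130.1  21. ] sides [(np.float64(53.7), np.float64(-174.1)), (np.float64(53.7), np.float64(5.9))]
```

Run:
```python
from h import *
r=R(5.9)
ctrl.goto([590.8,222.9,130],r)
ctrl.move_straight([590.8,222.9,27],max_speed=100,stop_force=10)
s=ctrl.observe();print(s["time"],s["position"].round(1),s["contact_force"].round(1))
ctrl.set_gripper(0.0)
s=ctrl.observe();print(s["time"],s["position"].round(1),s["grip_width"],s["contact_force"].round(1))
ctrl.move_straight([590.8,222.9,27.7],max_speed=30)
s=ctrl.observe();print(s["time"],s["position"].round(1),s["contact_force"].round(1))
snap("wrist","e0")
```

```text
5.65 [591.5 223.1  27.8] [ 0.4 -0.4  0.6]
6.2167 [591.2 223.   27.4] 0.3208116731730086 [-0.   0.3  1.9]
6.4667 [590.3 222.8  27.3] [-1.1 -0.1 -0.7]
```

View pics/e0.png

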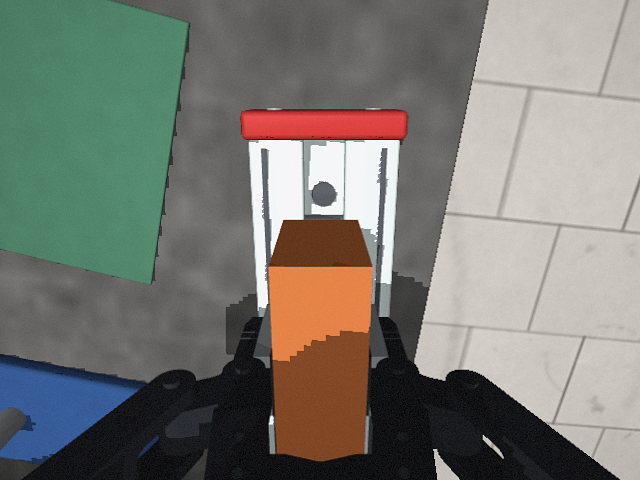

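Run:
```python
from h import *
d=np.array([0.1028,-0.9947,0]);p0=np.array([590.8,222.9,27.7])
for L in (45,90,138):
    r=ctrl.move_straight(p0+d*L,max_speed=60,stop_force=25)
    s=ctrl.observe();print(r,s["time"],s["position"].round(1),s["contact_force"].round(1),s["grip_width"])
    if r: break
ctrl.dwell(0.2)
snap("wrist","f0"); snap("top","f1")
```

```text
False 7.4167 [595.4 178.3  27.7] [ 0.1  0.  -2.7] 0.31870941531379127
False 8.3167 [600.  133.5  27.7] [ 0.6  0.2 -2.5] 0.32203319458802404
False 9.2667 [604.9  85.8  27.7] [ 0.6 -0.3 -2.1] 0.3207840270152144
```

View pics/f0.png

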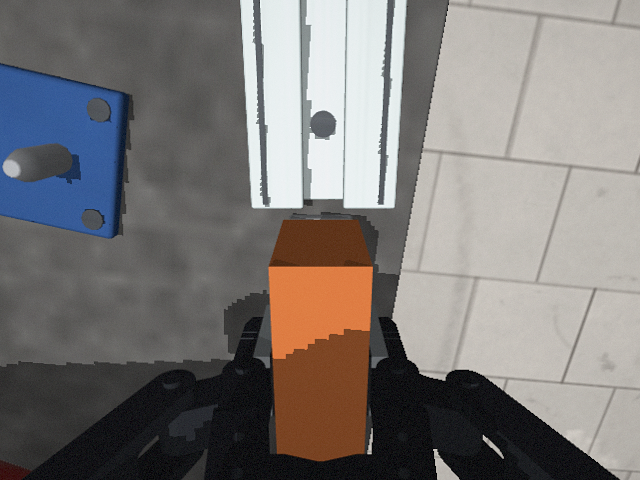

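Run:
```python
from h import *
a=load("b0");b=load("b1");sc=load("c_scene")
for z in (0,30,60,110): print(z,onplane(a,[(250,130),(208,2),(0,198),(262,15),(322,20)],z)[:,:2].round(0).tolist())
print(onplane(a,[(252,110),(351,127),(335,224),(236,212)],2)[:,:2].round(0).tolist(), onplane(b,[(352,18),(335,133),(229,117)],2)[:,:2].round(0).tolist())
# tube top in scene view: compare topmost of end
print("tube", [tri([(sc,q),(a,w)])[0].round(0).tolist() for q,w in [((225,180),(208,2)),((215,224),(250,130))]])
for yaw,pos in ((82.7,[472.8,298.8,23]),(82.7,[472.8,247,5]),(82.7,[470.5,138.7,5])): print(ctrl.ik(pos,R(yaw)))
```

```text
0 [[425.0, 323.0], [390.0, 442.0], [142.0, 250.0], [442.0, 431.0], [500.0, 426.0]]
30 [[430.0, 325.0], [398.0, 436.0], [167.0, 257.0], [446.0, 425.0], [499.0, 421.0]]
60 [[435.0, 327.0], [405.0, 430.0], [191.0, 264.0], [449.0, 420.0], [499.0, 416.0]]
110 [[443.0, 330.0], [417.0, 420.0], [231.0, 275.0], [456.0, 411.0], [499.0, 408.0]]
[[428.0, 343.0], [530.0, 326.0], [515.0, 221.0], [405.0, 235.0]] [[530.0, 326.0], [515.0, 219.0], [405.0, 235.0]]
tube [[426.0, 417.0, 96.0], [408.0, 332.0, 33.0]]
[ 25.79360608  28.43192211 -17.62205227  43.94602562   0.
  33.09360608]
[ 20.76834605  27.29079975 -22.94370998  39.76549027   0.
  28.06834605]
[  9.01059631  23.38327902 -29.67059353  36.94612746   0.
  16.31059631]
```

Run:
```python
from h import *
def st(t=""):
    s=ctrl.observe();print(t,round(s["time"],2),s["position"].round(1),s["contact_force"].round(1),round(s["grip_width"],3))
ctrl.move_straight([605.3,81.7,27.7],max_speed=60); ctrl.dwell(.15)
ctrl.move_straight([605.3,81.7,150],max_speed=150); st("up")
r=R(82.7)
ctrl.goto([485,291,120],r); st("over")
ctrl.move_straight([485,291,32],max_speed=120)
print(ctrl.move_straight([485,291,20],max_speed=25,stop_force=6)); st("down")
snap("wrist","g0"); snap("scene","g1")
```

```text
up 10.93 [604.5  81.7 149. ] [-0.5  0.9 -2.9] 0.321
over 11.89 [485.3 290.4 119.6] [ 1.3  0.1 -2.7] 0.324
True
down 13.19 [485.8 291.4  23.3] [ 1.1 -0.3  4.8] 0.322
```

View pics/g0.png

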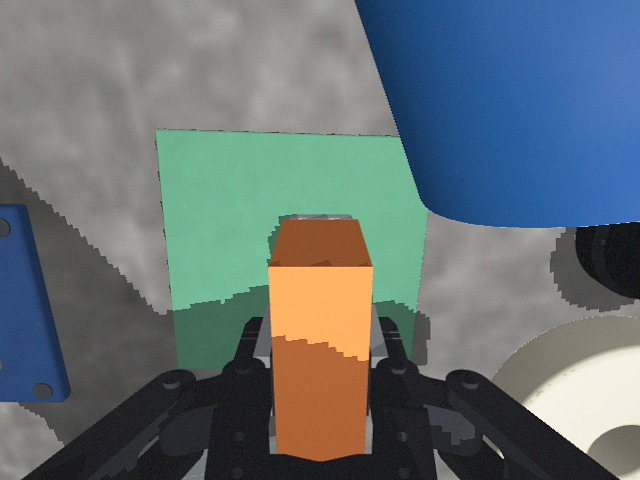

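View pics/g1.png

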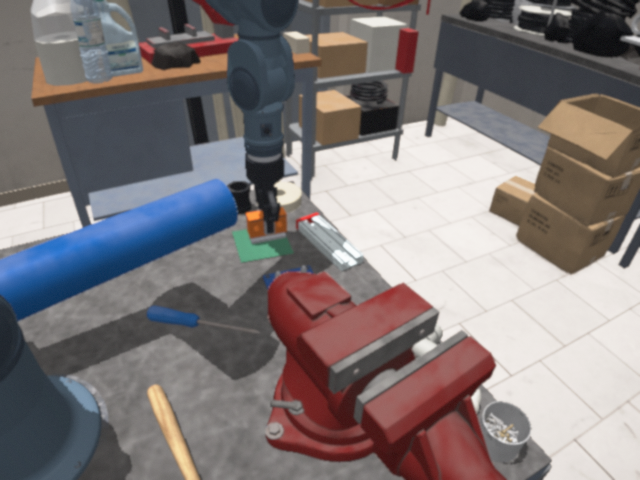

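Run:
```python
from h import *
def st(t=""):
    s=ctrl.observe();print(t,round(s["time"],2),s["position"].round(1),s["contact_force"].round(1),round(s["grip_width"],3))
S=np.array([485.4,291.2]);u=np.array([np.cos(np.radians(82.7)),np.sin(np.radians(82.7))])
ctrl.set_gripper(1.0); st("rel")
ctrl.move_straight([*S,100],max_speed=120)
ctrl.move_straight([*(S+38*u),100],max_speed=150)
ctrl.set_gripper(0.0)
p=snap("wrist","h0")
ctrl.move_straight([*(S+38*u),54],max_speed=100,stop_force=8); st("low")
ctrl.move_straight([*(S-22*u),54],max_speed=60); st("push")
ctrl.dwell(.3)
snap("wrist","h1")
```

```text
rel 13.89 [484.2 290.6  21.9] [-0.5  0.8 -0.1] 1.001
low 16.52 [490.3 328.9  54.2] [ 0.9  0.2 -0.3] 0.001
push 17.67 [482.8 269.7  54.1] [ 0.1 -0.5 -0.4] -0.001
```

View pics/h1.png

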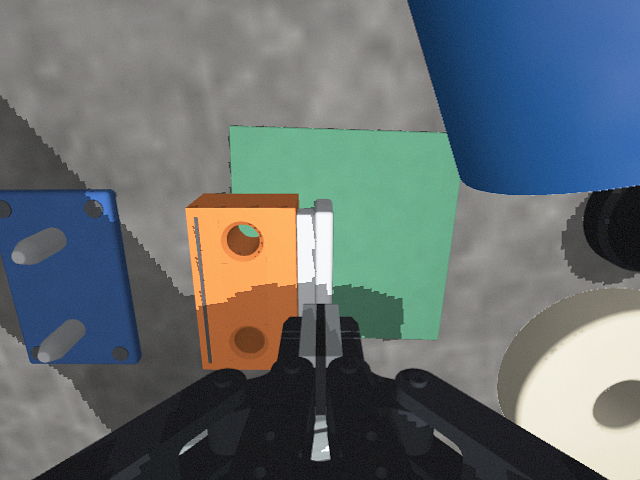

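Run:
```python
from h import *
ctrl.move_straight([480,250,200],max_speed=200)
for i,pos in enumerate([[440,262,230],[440,222,230]]):
    ctrl.goto(pos,R(82.7))
    p=snap("wrist",f"i{i}")
    for t in ["fence_stop","stop_mid","park_plate","green_mat"]:
        print(t,[(np.round(b["centre"],1),round(b["confidence"],2)) for b in ctrl.boxes_of(p,t)][:2])
    m=ctrl.masks_of(p,"fence_stop")
    if m: cv2.imwrite(f"pics/i{i}_m.png",m[0]["mask"].astype(np.uint8)*255)
ctrl.set_gripper(1.0)
print(ctrl.observe()["time"])
for i in (0,1):
    f=load(f"i{i}")["frame"]; print(f.shape)
```

```text
fence_stop [(array([472.6, 243.8,  29.3]), 0.88)]
stop_mid [(array([470.5, 242.3,  27.9]), 0.77)]
park_plate [(array([466.7, 142.7,   8.4]), 0.7), (array([475.1, 244. ,  27.8]), 0.6)]
green_mat [(array([459.7, 296.4,  -0.5]), 0.82)]
fence_stop [(array([472.3, 242.4,  30.2]), 0.64)]
stop_mid [(array([475.4, 240.1,  28.8]), 0.68)]
park_plate [(array([468.9, 144.1,   9.8]), 0.76)]
green_mat [(array([455. , 296.2,  -3.4]), 0.79), (array([578.8, -75.7,  34.6]), 0.62)]
20.8917
(480, 640, 3)
(480, 640, 3)
```

View pics/i0.png

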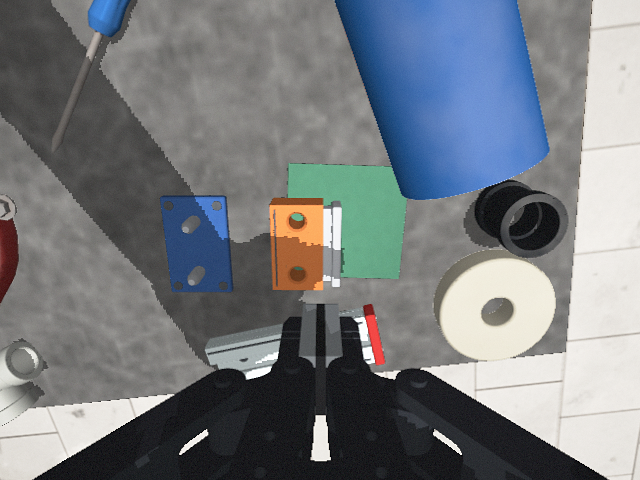

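View pics/i1.png

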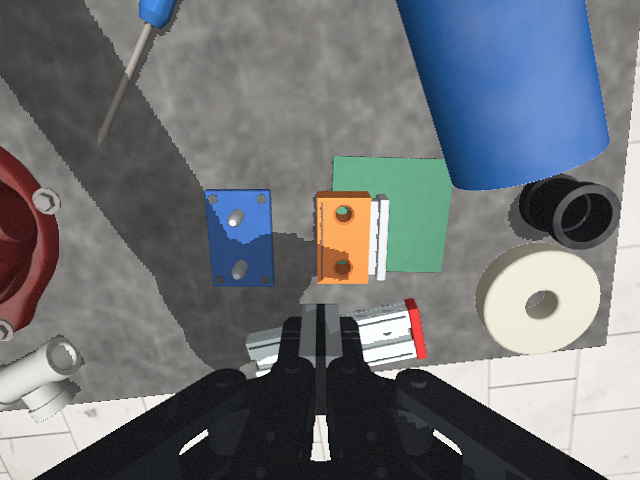

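Run:
```python
from h import *
A=load("i0")["frame"][150:350,150:420]; cv2.imwrite("pics/i0z.png",cv2.resize(A,None,fx=2.96,fy=2.96,interpolation=cv2.INTER_CUBIC))
A=load("i1")["frame"][150:350,195:465]; cv2.imwrite("pics/i1z.png",cv2.resize(A,None,fx=2.96,fy=2.96,interpolation=cv2.INTER_CUBIC))
```

```text
(no output)
```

View pics/i0z.png

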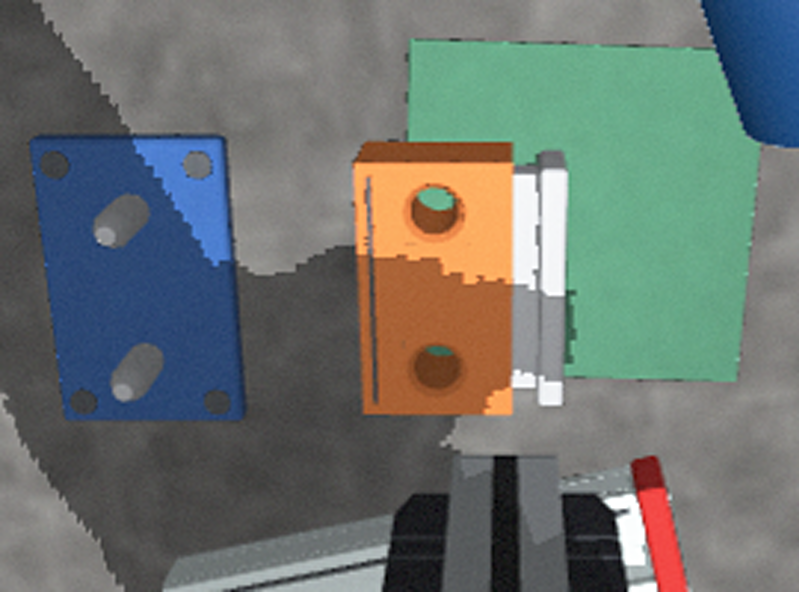

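View pics/i1z.png

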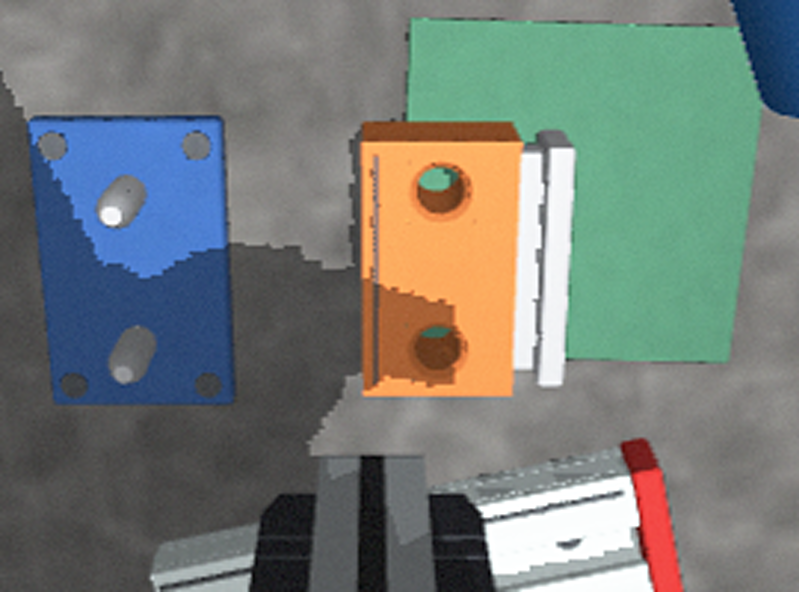

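Run:
```python
from h import *
a=load("i0");b=load("i1");k=2.96
f0=lambda q:(150+(q[0]+.5)/k-.5,150+(q[1]+.5)/k-.5); f1=lambda q:(195+(q[0]+.5)/k-.5,150+(q[1]+.5)/k-.5)
P={"blk":(30,[((355,163),(362,143)),((513,163),(524,143)),((513,415),(515,396)),((363,415),(363,396))]),
"hole":(30,[((435,211),(441,191)),((437,368),(439,347))]),
"foot":(29,[((567,170),(575,147)),((563,403),(563,384))]),
"screws":(8,[((55,165),(52,146)),((197,165),(195,146)),((217,402),(208,385)),((83,402),(74,385))]),
"dowel":(34,[((105,237),(111,215)),((123,392),(123,374))])}
for n,(z,l) in P.items():
    o=[];T=[]
    for q0,q1 in l:
        X,e=tri([(a,f0(q0)),(b,f1(q1))]);A=onplane(a,[f0(q0)],z)[0];B=onplane(b,[f1(q1)],z)[0]
        T.append(X);o.append((A+B)/2);print(n,X.round(1),e,A.round(1)[:2],B.round(1)[:2])
    o=np.array(o);print(" mean",o.mean(0).round(1),"tri",np.mean(T,0).round(1),[ (np.linalg.norm(o[i]-o[i-1]).round(1), np.degrees(np.arctan2(*(o[i]-o[i-1])[1::-1])).round(1)) for i in range(len(o))])
```

```text
blk [434.8 217.2  27.5] [0.1, 0.1] [434.1 217.6] [434.4 217.3]
blk [438.9 263.1  34.9] [0.3, 0.3] [439.8 263. ] [440.4 263.6]
blk [517.2 253.5  35.1] [0.0, 0.0] [519.6 253.2] [519.6 253.8]
blk [512.7 207.3  32.3] [0.1, 0.1] [513.8 206.9] [513.6 207.2]
 mean [476.9 235.3  30. ] tri [475.9 235.3  32.5] [(np.float64(80.1), np.float64(172.5)), (np.float64(46.2), np.float64(82.8)), (np.float64(80.1), np.float64(-7.0)), (np.float64(46.8), np.float64(-97.2))]
hole [451.9 238.4  28.1] [0.1, 0.1] [451.3 238.5] [451.5 238.3]
hole [499.6 232.3  32.6] [0.3, 0.3] [501. 232.] [500.3 232.3]
 mean [476.  235.3  30. ] tri [475.7 235.3  30.3] [(np.float64(49.6), np.float64(172.7)), (np.float64(49.6), np.float64(-7.3))]
foot [444.  278.3  28.6] [0.2, 0.2] [444.1 278.3] [443.7 278.2]
foot [518.2 269.   28.4] [0.0, 0.0] [517.9 269. ] [518. 269.]
 mean [480.9 273.6  29. ] tri [481.1 273.7  28.5] [(np.float64(74.7), np.float64(172.9)), (np.float64(74.7), np.float64(-7.1))]
screws [428.3 121.7   7. ] [0.1, 0.1] [428.2 122. ] [428.1 121.9]
screws [434.  165.3   6.9] [0.0, 0.0] [433.7 165.7] [433.7 165.5]
screws [513.1 155.9   8.4] [0.1, 0.1] [513.4 155.7] [513.2 155.8]
screws [506.5 113.1  11.1] [0.1, 0.1] [507.9 111.7] [507.6 112.1]
 mean [470.7 138.8   8. ] tri [470.5 139.    8.4] [(np.float64(80.3), np.float64(172.8)), (np.float64(43.9), np.float64(82.7)), (np.float64(80.2), np.float64(-7.1)), (np.float64(44.2), np.float64(-97.2))]
dowel [445.  143.   36.6] [0.3, 0.3] [446. 142.] [445.3 142.3]
dowel [495.3 136.   33.9] [0.0, 0.0] [495.3 136.1] [495.2 136.1]
 mean [470.4 139.1  34. ] tri [470.1 139.5  35.3] [(np.float64(50.0), np.float64(173.0)), (np.float64(50.0), np.float64(-7.0))]
```

Run:
```python
from h import *
def st(t=""):
    s=ctrl.observe();print(t,round(s["time"],2),s["position"].round(1),s["contact_force"].round(1),round(s["grip_width"],3))
r=R(82.75)
ctrl.goto([477.2,243.2,70],r); ctrl.set_gripper(0.87)
print(ctrl.move_straight([477.2,243.2,-3],max_speed=60,stop_force=6)); ctrl.dwell(.2); st("low")
ctrl.set_gripper(0.0); st("grip"); snap("wrist","j0")
ctrl.move_straight([477.2,243.2,60],max_speed=80); ctrl.dwell(.2);st("up"); 
snap("wrist","j1")
```

```text
False
low 23.43 [477.5 243.3  -2.7] [ 0.2 -0.1 -0.1] 0.869
grip 23.7 [477.6 243.4  -2.5] [-0.8  0.3  4.4] 0.715
up 24.89 [476.7 243.   59.4] [ 0.3 -0.1 -2.6] 0.717
```

View pics/j1.png

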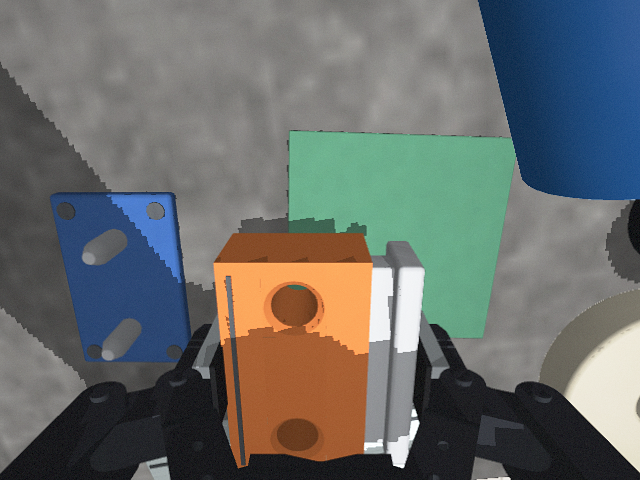

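Run:
```python
from h import *
p=load("j1"); A=p["frame"][220:480,180:440]; cv2.imwrite("pics/j1z.png",cv2.resize(A,None,fx=2.3,fy=2.3,interpolation=cv2.INTER_CUBIC))
h=onplane(p,[(294.5,305.5),(297,434)],92);print(h.round(1),h.mean(0).round(1),np.degrees(np.arctan2(*(h[0]-h[1])[1::-1])),np.linalg.norm(h[0]-h[1]))
u=np.array([np.cos(np.radians(82.7)),np.sin(np.radians(82.7))])
print("expected mid",np.array([476.7,243.0])-8*u)
```

```text
[[450.3 237.1  92. ]
 [498.9 230.8  92. ]] [474.6 233.9  92. ] 172.64119095526053 48.962960224809976
expected mid [475.68348313 235.06484446]
```

View pics/j1z.png

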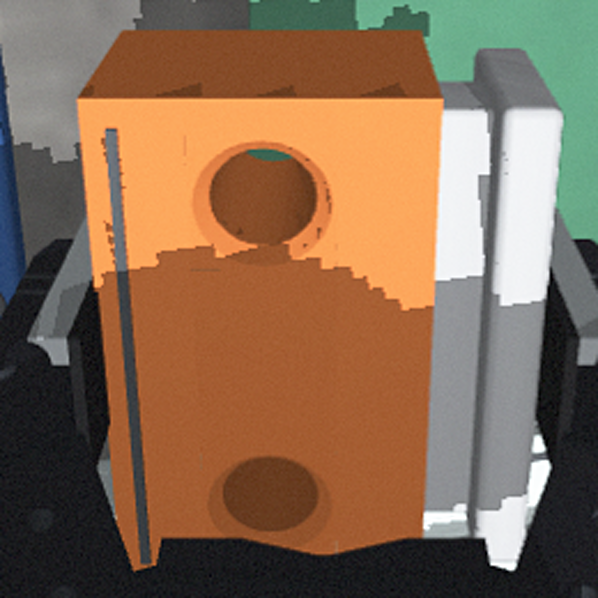

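Run:
```python
from h import *
def st(t=""):
    s=ctrl.observe();print(t,round(s["time"],2),s["position"].round(1),s["contact_force"].round(1),round(s["grip_width"],3));return s
r=R(82.75)
ctrl.move_straight([471.5,147.0,60],rot=r,max_speed=120)
ctrl.move_straight([471.5,147.0,38],max_speed=60); ctrl.dwell(.3); st("hover")
p=snap("wrist","k0")
A=p["frame"][220:480,180:440]; cv2.imwrite("pics/k0z.png",cv2.resize(A,None,fx=2.3,fy=2.3,interpolation=cv2.INTER_CUBIC))
snap("scene","k1")
```

```text
hover 26.71 [471.8 147.1  38.3] [ 0.9  0.5 -3.9] 0.711
```

View pics/k0z.png

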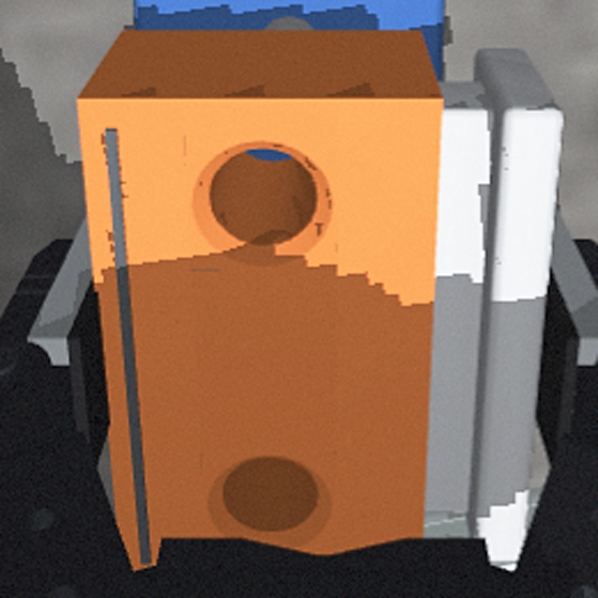

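Run:
```python
from h import *
p=load("k0")
V=np.array([np.cos(np.radians(172.75)),np.sin(np.radians(172.75))])
c=np.array([470.5,138.9])
for z in (8,20,34):
    q=proj(p,[[*(c+25*V),z],[*(c+(25+6)*V),z]]); print(z,((q-[180,220])*2.3).round(0).tolist())
# hole rims in held stop: predicted from tool pose
u=np.array([np.cos(np.radians(82.75)),np.sin(np.radians(82.75))])
m=np.array([471.8,147.1])-8*u
for s in (25,-25):
  print("hole",((proj(p,[[*(m+s*V),38.3+32.5],[*(m+s*V),38.3+4.5]])-[180,220])*2.3).round(0).tolist())
h=onplane(p,[(180+263/2.3,220+202/2.3),(180+269.5/2.3,220+503/2.3)],70.8);print(h.round(1),h.mean(0)); print(m)
g=onplane(p,[(180+290/2.3,220+22/2.3)],10);print(g)
A=cv2.resize(p["frame"][190:260,220:400],None,fx=4,fy=4,interpolation=cv2.INTER_CUBIC);cv2.imwrite("pics/k0y.png",A)
A=cv2.resize(load("k1")["frame"][170:320,200:380],None,fx=4,fy=4,interpolation=cv2.INTER_CUBIC);cv2.imwrite("pics/k1z.png",A)
```

```text
8 [[288.0, 44.0], [287.0, 14.0]]
20 [[285.0, 65.0], [285.0, 34.0]]
34 [[282.0, 94.0], [282.0, 60.0]]
hole [[273.0, 199.0], [282.0, 116.0]]
hole [[279.0, 499.0], [286.0, 377.0]]
[[446.2 140.9  70.8]
 [496.1 134.5  70.8]] [471.15984386 137.71361311  70.8       ]
[470.79040825 139.1639604 ]
[[440.70839081 143.25113474  10.        ]]
```

View pics/k0y.png

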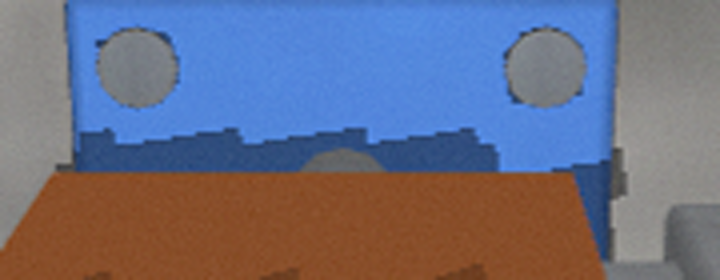

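View pics/k1z.png

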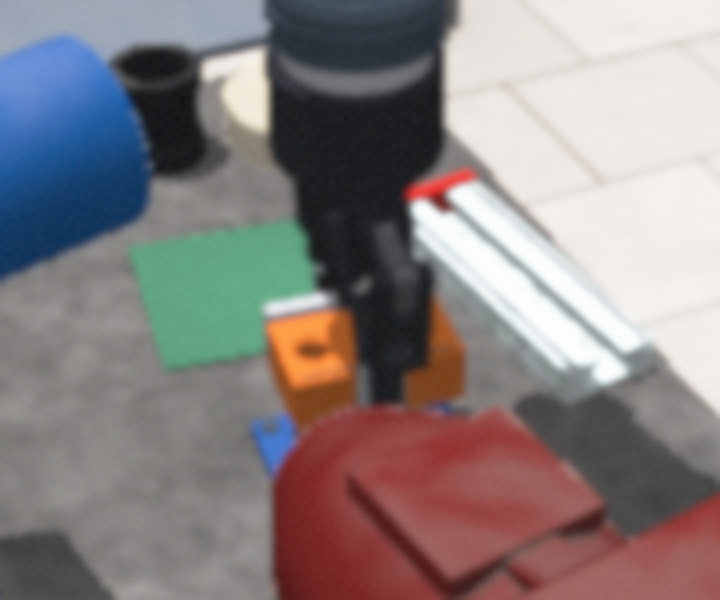

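Run:
```python
from h import *
p=load("k0"); print(p["cx"],p["cy"])
s=ctrl.observe();T=s["position"];Rm=s["tool_rot"];print(T,Rm.round(4).tolist())
for b in (0,19,40): print(proj(p,[T-b*Rm[:,2]]))
V=np.array(p["view"]);C=-V[:3,:3].T@V[:3,3]; print("cam in tool",Rm.T@(C-T), (V[:3,:3]@Rm).round(4).tolist())
for n in ("b0","i0","e0"):
    q=load(n);V=np.array(q["view"]);print(n,(-V[:3,:3].T@V[:3,3]).round(1))
# finger tips when shut in i0: midplane column
A=load("i0")["frame"][290:480,240:400];cv2.imwrite("pics/i0f.png",cv2.resize(A,None,fx=4,fy=3.1))
```

```text
320.2065114370076 240.4071402706004
[471.70589083 146.99637433  38.22652041] [[0.1263, 0.992, 0.0005], [0.992, -0.1263, 0.0001], [0.0001, 0.0005, -1.0]]
[[323.76711803 323.6988151 ]]
[[324.21209774 351.40565295]]
[[324.85122931 391.2298142 ]]
cam in tool [  -1.53989226  -83.97421608 -143.39922779] [[1.0, -0.0014, -0.0001], [0.0013, 0.9462, -0.3236], [0.0005, 0.3236, 0.9462]]
b0 [498.6 352.8 443.2]
i0 [355.5 271.3 372.9]
e0 [581.2 304.4 170.7]
```

View pics/i0f.png

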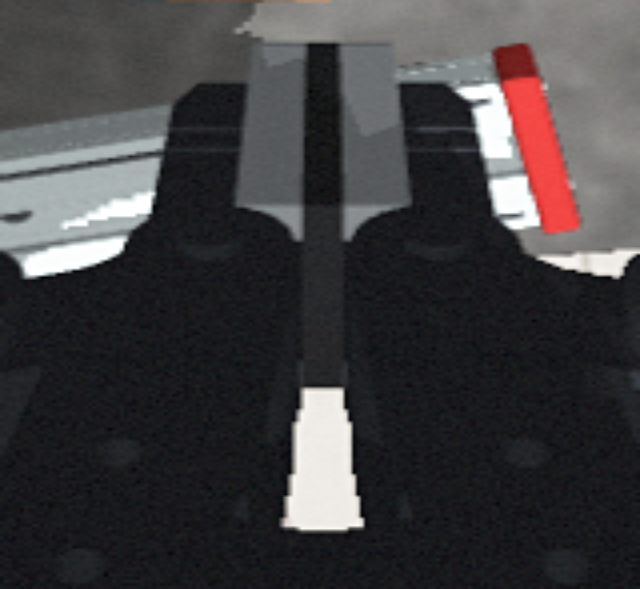

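Run:
```python
from h import *
p=load("k0")
print(onplane(p,[(254.25,206.75),(356.25,206.75)],8).round(1))
def st(t=""):
    s=ctrl.observe();print(t,round(s["time"],2),s["position"].round(1),s["contact_force"].round(1),s["ft_torque"].round(2),round(s["grip_width"],3));return s
u=np.array([np.cos(np.radians(82.75)),np.sin(np.radians(82.75))])
P=np.array([471.5,147.0])+1.5*u
ctrl.move_straight([*P,38],max_speed=20); ctrl.dwell(.2); st("h")
for z in (32,28,24,20):
    f=ctrl.move_straight([*P,z],max_speed=15,stop_force=6); st(f"{z} {f}")
    if f: break
p=snap("wrist","l0")
A=p["frame"][190:480,170:450]; cv2.imwrite("pics/l0z.png",cv2.resize(A,None,fx=2.05,fy=2.05,interpolation=cv2.INTER_CUBIC))
```

```text
[[428.2 122.2   8. ]
 [433.8 166.2   8. ]]
h 27.26 [471.7 148.5  38. ] [-0.4  0.2 -2.9] [ 0.03 -0.04  0.01] 0.715
32 False 27.81 [471.6 148.5  31.9] [-0.7  0.2 -2.2] [0.06 0.01 0.02] 0.716
28 False 28.23 [471.6 148.5  27.9] [ 0.1 -0.2 -2.4] [ 0.   -0.    0.01] 0.712
24 False 28.64 [471.5 148.5  23.9] [-1.  -0.8 -2.6] [-0.03  0.03 -0.04] 0.719
20 False 29.06 [471.5 148.5  19.8] [ 0.6 -0.3 -2.8] [ 0.06  0.03 -0.01] 0.72
```

View pics/l0z.png

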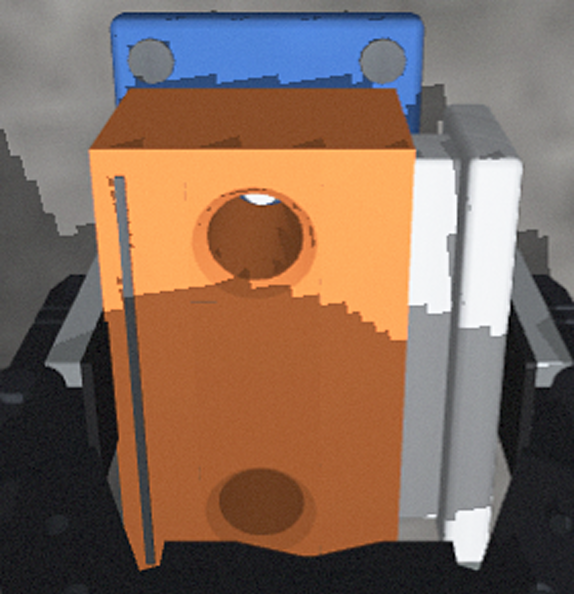

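Run:
```python
from h import *
def st(t=""):
    s=ctrl.observe();print(t,round(s["time"],2),s["position"].round(1),s["contact_force"].round(1),s["ft_torque"].round(2),round(s["grip_width"],3));return s
P=np.array([471.7,148.5])
for z in (17,14,11,8,5.5):
    f=ctrl.move_straight([*P,z],max_speed=15,stop_force=5); st(f"{z} {f}")
    if f: break
p=snap("wrist","m0")
A=p["frame"][190:480,170:450]; cv2.imwrite("pics/m0z.png",cv2.resize(A,None,fx=2.05,fy=2.05,interpolation=cv2.INTER_CUBIC))
```

```text
17 False 29.46 [471.6 148.5  16.9] [-0.7 -0.8 -2.9] [0.01 0.01 0.03] 0.718
14 False 29.81 [471.5 148.5  13.8] [-0.   1.3 -3.1] [0.01 0.   0.01] 0.716
11 False 30.16 [471.5 148.5  10.8] [ 0.1 -0.3 -2.4] [ 0.03 -0.03 -0.05] 0.719
8 False 30.51 [471.5 148.5   7.9] [ 0.  -0.5 -3. ] [0.05 0.02 0.02] 0.709
5.5 False 30.82 [471.5 148.5   5.4] [ 0.4  0.1 -2.1] [-0.02 -0.04 -0.04] 0.716
```

View pics/m0z.png

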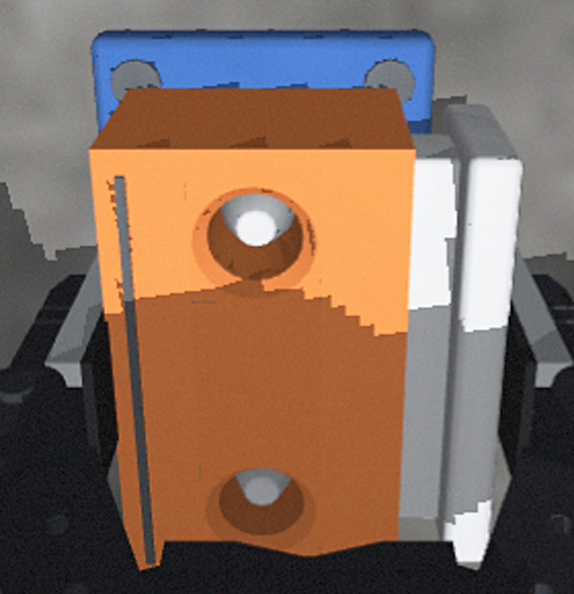

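Run:
```python
from h import *
def st(t=""):
    s=ctrl.observe();print(t,round(s["time"],2),s["position"].round(1),s["contact_force"].round(1),s["ft_torque"].round(2),round(s["grip_width"],3));return s
P=np.array([471.7,148.5])
for z in (4.5,3.5,2.5,1.5):
    f=ctrl.move_straight([*P,z],max_speed=8,stop_force=5); st(f"{z} {f}")
    if f: break
p=snap("wrist","n0")
A=p["frame"][190:480,170:450]; cv2.imwrite("pics/n0z.png",cv2.resize(A,None,fx=2.05,fy=2.05,interpolation=cv2.INTER_CUBIC))
```

```text
4.5 False 31.15 [471.7 148.5   4.5] [-0.4 -0.4 -2.4] [ 0.03  0.02 -0.03] 0.713
3.5 False 31.43 [471.9 148.5   3.6] [ 0.9  0.5 -2.3] [ 0.06 -0.01  0.01] 0.712
2.5 True 31.63 [471.9 148.5   3.5] [ 0.6 -0.   3. ] [ 0.03  0.07 -0.04] 0.714
```

View pics/n0z.png

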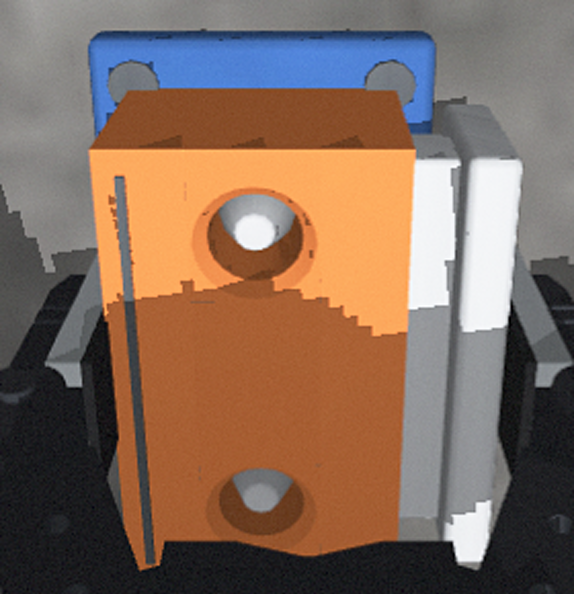

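Run:
```python
from h import *
def st(t=""):
    s=ctrl.observe();print(t,round(s["time"],2),s["position"].round(1),s["contact_force"].round(1),round(s["grip_width"],3));return s
ctrl.set_gripper(1.0); st("open")
ctrl.move_straight([471.9,148.5,110],max_speed=120,stop_force=8); st("up")
ctrl.goto([430,160,230],R(82.75));ctrl.dwell(.2)
p=snap("wrist","o0"); 
ctrl.goto([430,120,230],R(82.75));ctrl.dwell(.2)
p=snap("wrist","o1"); st()
def z(n): return cv2.resize(load(n)["frame"][150:350,230:420],None,fx=2.1,fy=2.1,interpolation=cv2.INTER_CUBIC)
cv2.imwrite("pics/oz.png",np.hstack([z("o0"),z("o1")]))
```

```text
open 32.06 [470.2 148.2   2.3] [-0.  -0.2  0.9] 1.0
up 33.11 [471.2 148.4 109.3] [ 0.3  0.  -0.1] 1.001
 34.47 [429.9 120.5 229.8] [-0.6 -0.  -0.1] 0.997
```

View pics/oz.png

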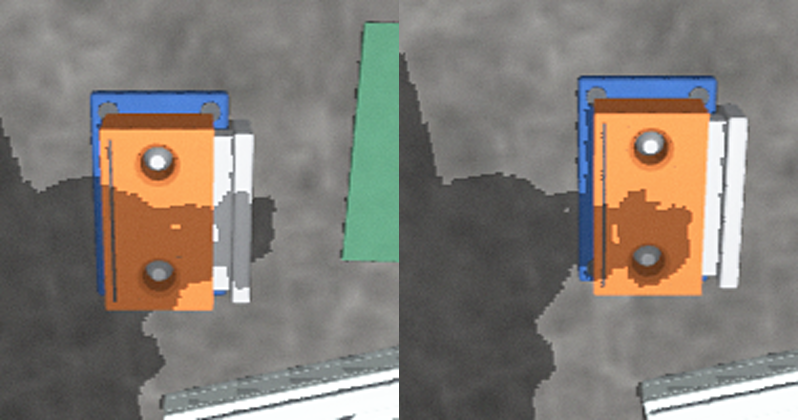

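Run:
```python
from h import *
a=load("o0");b=load("o1");f=lambda q:(230+(q[0]+.5)/2.1-.5,150+(q[1]+.5)/2.1-.5)
o=[]
for q0,q1 in [((99,130),(195,113)),((213,130),(307,113)),((213,309),(302,295)),((106,310),(196,295))]:
    X,e=tri([(a,f(q0)),(b,f(q1))]);o.append(X);print(X.round(1),e)
print(np.mean(o,0).round(1))
p=ctrl.camera("top");cv2.imwrite("pics/p_top.png",p["frame"])
for t in ("coupling","tee","fence_stop"): print(t,[(np.round(x["centre"],0),round(x["confidence"],2)) for x in ctrl.boxes_of(p,t)][:2])
```

```text
[428.2 121.3  37. ] [0.2, 0.2]
[435.8 166.5  29.6] [0.3, 0.3]
[514.1 157.3  35.1] [0.1, 0.1]
[506.4 112.   39.6] [0.0, 0.0]
[471.1 139.3  35.3]
coupling [(array([470., 429.,  55.]), 0.71)]
tee [(array([ 593., -133.,   35.]), 0.56), (array([590., 242.,  24.]), 0.35)]
fence_stop [(array([444., 163.,  35.]), 0.6)]
```

View pics/p_top.png

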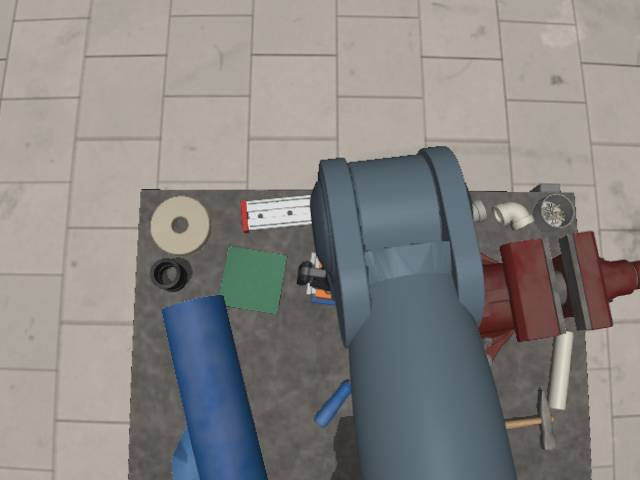

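```bash
python3 -c "
from rig import ctrl
print(ctrl.sign_off(), ctrl.observe()['time'])"
```

```text
the job is handed in; nothing more can be done
the job is handed in; nothing more can be done
```

The fence stop is lying flat on the blue parking plate with both dowels in its holes, and it has been let go. I handed the job in at about 34.5 s of robot time; the sign-off gave no verdict.

**What I did:**
- **Track:** I gripped the stop and slid it out to about 134 mm from the track's middle, past the 123 mm needed.
- **Mat:** I stood it on the green mat and tipped it onto its broad side with the shut fingers. It came to rest flat and untouched, about 46 mm from the mat's centre. Its top edge overhung the mat slightly.
- **Plate:** I took it up across the 62 mm and lowered it over the dowels. The force readings stayed level on the way down, and contact came at the expected seated height. The lowering stop was set at 5 N.

**Last checks (wrist camera, two views):**
- **Position:** the block centre measured (471.1, 139.3), against (470.5, 138.9) for the plate's middle.
- **Height:** the top of the block averaged 35.3 mm, against 36 mm expected. The four corners scattered from 30 to 40 mm because the two views were close together, so this is weak evidence of flatness. The contact height and the dowels visible in both holes support it better.
- **Wrist camera calibration:** it disagreed with the gripper by about 1.5 mm along the jaw direction. I corrected by 1.5 mm before inserting.
- **Bystanders:** the coupling is where it was. The tee was partly hidden by the arm in the last top view, where the network put it about 40 mm from its first position. I did not take another view to settle that, but the arm never went near it.

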